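# Find the tap that binds

## Task

One of these three bench taps binds part-way. Swing each yellow lever from shut towards open with the closed fingertips, pushing gently and never gripping it, and feel how it goes: leave a tap that turns all the way, light or stiff, fully open with its lever over the nozzle, but where the lever comes up against something, lean on it lightly to be sure, do not force it, and swing it back to fully shut. Leave everything else on the table alone.

Things in the scene. Friction and masses are not known exactly. Their poses are not given: they have to be found in the camera images.
- tap_1: Bench tap, fixed; all three look alike: grey round foot 90 mm wide, 13 mm high; pillar; brass body 37 mm wide, top at z 95 mm; brass hose nozzle along the tap's own -x, axis 65 mm up, reaching 66 mm from the pillar axis. Yellow lever on top swings level about the pillar axis. Origin: centre of the foot's underside, on the table; z up.
- lever_1 (a joint): Swing of tap_1's lever about the vertical pillar axis, rad. 0 = shut (lever along the tap's +y, square to the nozzle); grows anticlockwise from above; 1.57 = fully open (lever over the nozzle, along -x). Stops at -0.12 and 1.69; starts at -0.05 to 0.2; stays where left. Drag of a sound lever: even all the way, 1 to 3 N at the push point.
- push_1 (a point): Where to push tap_1's lever: 72 mm from the pillar axis, 105 mm above the table, mid-width. Blade 14 mm wide, z 99 to 111 mm, ends 93 mm from the axis; hub 34 mm wide, top z 116 mm. Below the blade it is free down to the nozzle (top z 75 mm). The binding lever (which one is unknown) turns with 1.5 N, then at 0.6 to 1.1 rad meets a springy stop, 0.7 N more per mm if slow, harder if fast.
- tap_2: Bench tap, fixed; all three look alike: grey round foot 90 mm wide, 13 mm high; pillar; brass body 37 mm wide, top at z 95 mm; brass hose nozzle along the tap's own -x, axis 65 mm up, reaching 66 mm from the pillar axis. Yellow lever on top swings level about the pillar axis. Origin: centre of the foot's underside, on the table; z up.
- lever_2 (a joint): Swing of tap_2's lever about the vertical pillar axis, rad. 0 = shut (lever along the tap's +y, square to the nozzle); grows anticlockwise from above; 1.57 = fully open (lever over the nozzle, along -x). Stops at -0.12 and 1.69; starts at -0.05 to 0.2; stays where left. Drag of a sound lever: even all the way, 1 to 3 N at the push point.
- push_2 (a point): Where to push tap_2's lever: 72 mm from the pillar axis, 105 mm above the table, mid-width. Blade 14 mm wide, z 99 to 111 mm, ends 93 mm from the axis; hub 34 mm wide, top z 116 mm. Below the blade it is free down to the nozzle (top z 75 mm). The binding lever (which one is unknown) turns with 1.5 N, then at 0.6 to 1.1 rad meets a springy stop, 0.7 N more per mm if slow, harder if fast.
- tap_3: Bench tap, fixed; all three look alike: grey round foot 90 mm wide, 13 mm high; pillar; brass body 37 mm wide, top at z 95 mm; brass hose nozzle along the tap's own -x, axis 65 mm up, reaching 66 mm from the pillar axis. Yellow lever on top swings level about the pillar axis. Origin: centre of the foot's underside, on the table; z up.
- lever_3 (a joint): Swing of tap_3's lever about the vertical pillar axis, rad. 0 = shut (lever along the tap's +y, square to the nozzle); grows anticlockwise from above; 1.57 = fully open (lever over the nozzle, along -x). Stops at -0.12 and 1.69; starts at -0.05 to 0.2; stays where left. Drag of a sound lever: even all the way, 1 to 3 N at the push point.
- push_3 (a point): Where to push tap_3's lever: 72 mm from the pillar axis, 105 mm above the table, mid-width. Blade 14 mm wide, z 99 to 111 mm, ends 93 mm from the axis; hub 34 mm wide, top z 116 mm. Below the blade it is free down to the nozzle (top z 75 mm). The binding lever (which one is unknown) turns with 1.5 N, then at 0.6 to 1.1 rad meets a springy stop, 0.7 N more per mm if slow, harder if fast.
- cup_pink: White plastic cup with pink in the bottom, 73 mm across, 88 mm high. Bystander, loose; origin at the centre of its underside.
- beaker_empty: Clear empty beaker, 80 mm across, 96 mm high. Bystander, loose; origin at the centre of its underside.
- bottle_red: Small brown bottle with white cap and yellow-and-red label, 28 mm across, 65 mm high. Bystander, loose; origin at the centre of its underside.
- bottle_blue: Small brown bottle with white cap and yellow-and-blue label, 28 mm across, 65 mm high. Bystander, loose; origin at the centre of its underside.
- cup_blue: White plastic cup with blue in the bottom, 73 mm across, 88 mm high. Bystander, loose; origin at the centre of its underside.
- marker: Red and white marker lying on the table, 13 mm thick, 141 mm long. Bystander, loose; origin at the centre of its underside.
There are look-alikes about, which are no part of the job. Leave any pink look-alike of the tap_2 alone.

How it is judged:
By the outcome, as a careful person would: the job done as asked, in the order asked, and still so for the second after the job is handed in, with the robot touching nothing.
It also fails if it takes over 72 s, if anything falls off the work surface, if the arm or the gripper's body presses on something with over 40 N, if the wrist force passes 120 N, or if a joint passes its speed limit or range.

## Robot

A 7-joint arm with a two-finger parallel gripper is mounted at the origin on a cart in front of the work surface, level with it; the furniture and walls round the work are solid. World frame = base frame: x ahead of the robot, y to its left, z up, the work surface at z = 0. Lengths are in m, angles in rad, forces in N, time in s.
With the tool pointing down it reaches from about 0.4 to 0.85 m from the base axis. Payload 4.5 kg.
Tool frame: the origin (TCP) lies at the very end of the fingers, on their centre line; the grasp point (between the pads) lies 19 mm behind it (grip_point_offset is the distance from the TCP to the grasp point, in m); z points along the fingers, y is the line along which they close (so a half turn about z gives the same grasp; the last joint's range is limited). The gripper opens to 88 mm and grips with 3 to 60 N. Pads are 18 mm wide; open, the fingers measure 123 mm over their backs; the gripper's body (75 mm by 187 mm) begins 45 mm behind the grasp point.
Start: joints at [-1.105, 0.689, -0.195, 1.565, 0.157, 0.902, -0.215], TCP at [0.262, 0.568, 0.239] pointing down, gripper open.
Joint ranges: [-3.01, 3.01], [-0.46, 2.08], [-1.47, 1.51], [0.13, 2.56], [-1, 4.14], [0.04, 2.09], [-2.66, 2.66]. Speed limits (rad/s): [2.57, 2.57, 3.14, 3.14, 3.14, 3.14, 3.14].

## Interface

Orientations are given as a unit quaternion [x, y, z, w].
In Python, from plant import get_state, snapshot, camera_params, finish_job, grip_point_offset gives the robot as it stands.
- The arm moves only by the shell command python3 -m handwheel [FORCE], which reads ROWS from standard input. ROWS is a JSON list of rows, 1 to 10 of them, each an object with the fields aperture (the opening from 0.0 (shut) to 1.0 (fully open)), xyz (a list: dx, dy, dz in normalised numbers (1 is 1 m)), turn_vec (a list: a rotation vector rx, ry, rz in normalised numbers (1 is pi rad)); a field left out counts as zero (the opening has to be given); each row is the pose to reach, as a shift and turn from the pose commanded when the command began, along the tool's axes at that moment; what a row does not reach only later rows make up. A row lasts 1/10 s, in which the tool goes at most 0.05 m and 0.15 rad, less where a joint would pass 70% of its speed; a pose out of reach is approached as far as the arm can. The fingers move at their own pace and stop on an object; FORCE is the grip in N (left out, the last holds). Time passes only in rows, so rows that do not move let the fingers close. It prints the time, the measured TCP pose, the force, the opening and the grip force at its end. No shift or turn number may pass 1 either way. Input that does not fit is refused with a message, and nothing moves.
- get_state(): the state, without advancing time (a new reading comes with each control period).
- snapshot(name): name is "side" or "top" or "wrist"; returns (picture, depth): 400x640x3 uint8, red, green, blue; 400x640 float32, m along the optical axis (not along the pixel's ray), 0 where there is no reading.
- camera_params(name): a dict with "fx", "fy", "cx", "cy" (pixels), "rvec" (rotation vector, rad) and "tvec" (3), from world to camera coordinates, as OpenCV has them. Camera axes: x right, y down, z forward; pixel columns grow to the right and rows downward; lengths in m; the calibration is good to about 2 mm. A picture is of the moment at which its call begins: read the wrist's pose just before it. camera_params takes no time and is no camera call; for the wrist camera it gives the pose at the moment of the call.
- finish_job(): hands the job in; it is judged then, once.
The state is a dict: "clock": time; "q": joint angles; "qd": joint speeds; "joint_torque": joint torques, N m; "tool_pos": TCP position; "eef_rot": TCP orientation; "contact_force": force on the tool from outside, world axes, zero at the start; "moment": the same for the moment, N m; "opening": opening from 0.0 (shut) to 1.0 (fully open); "finger_force": force on a finger pad.
Only numpy, scipy, OpenCV 4.12 (cv2) and the standard library are available. Lean on these libraries where they do the work, as an engineer would, in place of code of your own. Each camera call takes 0.05 s, during which the arm holds its last target. There are 200 camera calls.

## Working session

There is one attempt and no reset: what is moved stays moved. The work goes in short steps, Python scripts to look and compute and a shell command to move; the robot and the scene stay as the last step left them, time stands still between calls to the robot, and variables do not carry over. Pictures are saved under pics/ and viewed, at most 10 in all, crops included, and the job is handed in when it is done.

```bash
ls; mkdir -p pics; python3 - <<'E'
from plant import *
import cv2,numpy as np
print(get_state())
for n in("top","side"):
    p,d=snapshot(n); np.savez(f"pics/{n}0.npz",p=p,d=d); cv2.imwrite(f"pics/{n}0.png",p[:,:,::-1]); print(n,camera_params(n))
E
```

```text
pics
{'clock': 0.0, 'q': array([-1.10518938,  0.69000939, -0.19453357,  1.56633866,  0.15730962,
        0.9024884 , -0.21509777]), 'qd': array([-5.58285671e-04,  1.18142991e-03,  1.74106475e-03, -3.84024326e-05,
       -2.11363248e-03,  4.10346259e-04,  1.28938097e-03]), 'joint_torque': array([ 1.10948458e-03, -5.27574420e+01, -1.26697786e+00, -1.53423142e+01,
       -5.27773378e-02,  6.53097071e-03,  1.65187653e-04]), 'tool_pos': array([0.26134321, 0.56704182, 0.23789611]), 'eef_rot': array([ 2.14177637e-01,  9.76794290e-01, -9.14702815e-04, -1.36531181e-04]), 'contact_force': array([ 0.80878439, -0.36716623, -1.06667295]), 'moment': array([-0.04500992,  0.02207606, -0.02341802]), 'finger_force': 0.0, 'opening': 0.9972268288332322}
top {'fx': 454.08246115568335, 'fy': 454.08246115568335, 'cx': 317.54694364508737, 'cy': 194.53455280636774, 'rvec': array([ 2.14742571, -2.10337515,  0.19714714]), 'tvec': array([0.01918591, 0.58296325, 1.20970652])}
side {'fx': 416.6729360071972, 'fy': 416.6729360071972, 'cx': 318.0252363510041, 'cy': 197.32441388371294, 'rvec': array([ 2.27605279, -0.36181653,  0.17946526]), 'tvec': array([-0.54640768,  0.18723165,  0.9663105 ])}
```

View pics/top0.png

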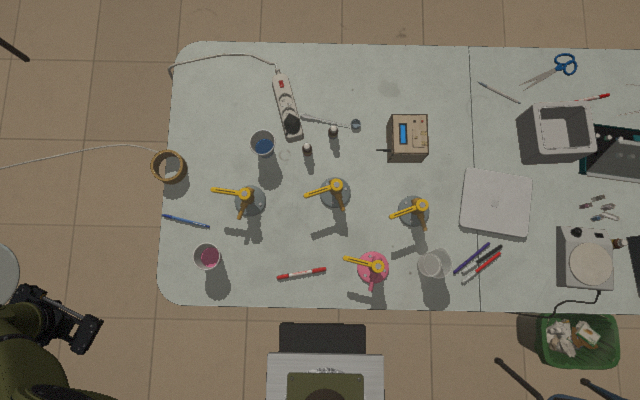

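View pics/side0.png

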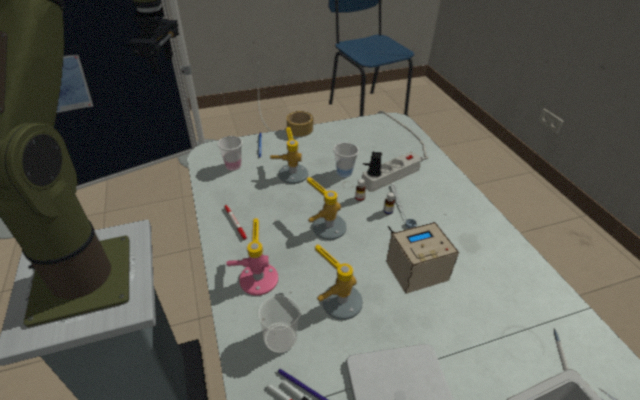

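Top view: the grey-footed taps have levers with hubs near px (245,194), (336,186) and (422,206), tips pointing left. The pink look-alike is at (376,266). The side view shows the same four, hubs near (292,145), (331,195), (345,268), with the pink one at (255,245).

```bash
cat > h.py <<'E'
import numpy as np,cv2
from plant import *
from scipy.spatial.transform import Rotation as R
def cam(n):
    c=camera_params(n); return c,R.from_rotvec(c["rvec"]).as_matrix(),np.array(c["tvec"])
def world(n,u,v,d):
    c,M,t=cam(n); P=np.stack([(u-c["cx"])/c["fx"]*d,(v-c["cy"])/c["fy"]*d,d],-1); return (P-t)@M
def plane(n,u,v,z):
    c,M,t=cam(n); r=np.stack([(u-c["cx"])/c["fx"],(v-c["cy"])/c["fy"],np.ones_like(u,float)],-1)@M; o=-t@M
    return o+r*((z-o[2])/r[...,2])[...,None]
def levers(n,p,d,z=0.111):
    hsv=cv2.cvtColor(p,cv2.COLOR_RGB2HSV)
    m=cv2.inRange(hsv,(20,170,150),(32,255,255))
    k,l,s,_=cv2.connectedComponentsWithStats(m); out=[]
    for i in range(1,k):
        if s[i,4]<60: continue
        v,u=np.nonzero(l==i); W=world(n,u,v,d[v,u]); ok=d[v,u]>0
        P=plane(n,u,v,z)[:,:2]
        out.append((u.mean(),v.mean(),s[i,4],P,W[ok]))
    return out
E
python3 - <<'E'
from h import *
np.set_printoptions(precision=4,suppress=True)
for n in("top","side"):
    f=np.load(f"pics/{n}0.npz")
    for u,v,a,P,W in levers(n,f["p"],f["d"]):
        c=P.mean(0); w,V=np.linalg.eigh(np.cov((P-c).T)); ax=V[:,1]; s=(P-c)@ax; 
        o=(P-c)@V[:,0]
        # wide end = hub
        if np.ptp(o[s>np.median(s)])<np.ptp(o[s<np.median(s)]): pass
        else: ax=-ax; s=-s
        tip=c+ax*s.max(); end=c+ax*s.min()
        print(n,int(u),int(v),a,"z med/max",np.median(W[:,2]),np.percentile(W[:,2],[10,50,90,98]),"len",np.ptp(s),"wid",np.ptp(o),"tip",tip,"hubend",end,"hub",tip-ax*.093,"ang",np.arctan2(ax[1],ax[0]))
# grey feet from top: mask & plane z=.013
f=np.load("pics/top0.npz");p=f["p"];d=f["d"]
v,u=np.mgrid[:400,:640]; W=world("top",u,v,d)
for (x,y) in [(245,195),(336,186),(422,206)]:
    s=np.s_[y-40:y+50,x-50:x+50]; w=W[s].reshape(-1,3); 
    b=w[(w[:,2]>.09)&(w[:,2]<.13)]; k=w[(w[:,2]>.006)&(w[:,2]<.02)]
    print("foot",len(k),k[:,:2].min(0),k[:,:2].max(0),"hub>.113",w[(w[:,2]>.1135)&(w[:,2]<.13)].mean(0), "table z",np.median(w[:,2]))
big=cv2.resize(p[140:300,180:460],None,fx=2.85,fy=2.85,interpolation=cv2.INTER_CUBIC); cv2.imwrite("pics/crop.png",big[:,:,::-1])
E
```

```text
top 326 187 150 z med/max 0.11325371608764194 [0.108  0.1133 0.1168 0.1185] len 0.10652830705455779 wid 0.030071197221150425 tip [0.5684 0.0676] hubend [ 0.6068 -0.0318] hub [ 0.6019 -0.0192] ang 1.9398702937724197
top 233 191 144 z med/max 0.11285757676519682 [0.1097 0.1129 0.1175 0.1191] len 0.10312552304499024 wid 0.028765374038382675 tip [0.5813 0.3151] hubend [0.5699 0.2126] hub [0.571  0.2227] ang 1.4605540025284902
top 411 208 156 z med/max 0.11263377012070376 [0.1086 0.1126 0.1178 0.1203] len 0.1058895992671538 wid 0.031808638238459634 tip [ 0.5174 -0.1599] hubend [ 0.5568 -0.2582] hub [ 0.552  -0.2462] ang 1.9526551043350673
top 366 262 172 z med/max 0.11281225032051753 [0.109  0.1128 0.118  0.119 ] len 0.10657751400483129 wid 0.029877293943091597 tip [ 0.4089 -0.038 ] hubend [ 0.3853 -0.142 ] hub [ 0.3883 -0.1287] ang 1.3477188553962391
side 255 239 140 z med/max 0.11471058713195982 [0.1105 0.1147 0.1172 0.1179] len 0.09777729066905519 wid 0.028371715802394636 tip [ 0.4095 -0.0438] hubend [ 0.3853 -0.1385] hub [ 0.3865 -0.1338] ang 1.320164068361667
side 337 264 141 z med/max 0.11498432495196848 [0.1102 0.115  0.1169 0.1177] len 0.1027280384887233 wid 0.028393789506860754 tip [ 0.5151 -0.1639] hubend [ 0.5559 -0.2582] hub [ 0.5521 -0.2493] ang 1.979854201693247
foot 546 [0.4461 0.1022] [0.7038 0.3791] hub>.113 [0.5704 0.2313 0.1167] table z 0.00017530840035086633
foot 456 [ 0.4728 -0.1604] [0.7348 0.1142] hub>.113 [ 0.5961 -0.0103  0.116 ] table z 8.840480468852933e-05
foot 1061 [ 0.4208 -0.4134] [ 0.6816 -0.1252] hub>.113 [ 0.5485 -0.2404  0.1165] table z 0.000439611510679035
```

View pics/crop.png

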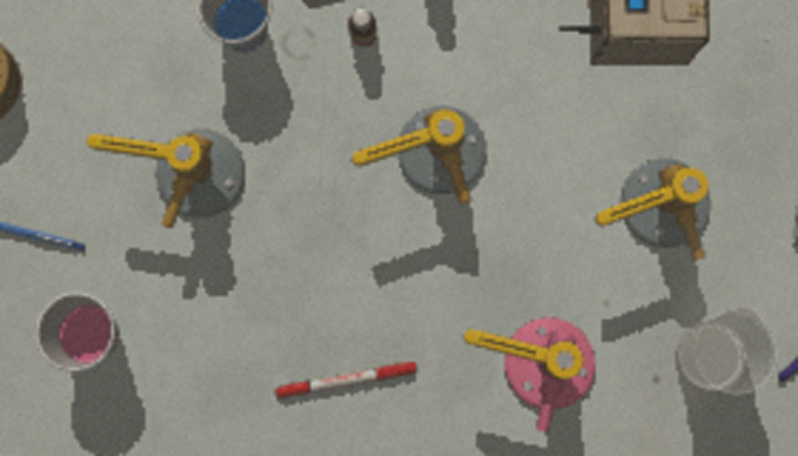

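The crop shows hubs at (184,152), (446,127) and (690,185), and brass nozzles pointing down-image (towards the robot). Next I'll refine the axes and the nozzle directions.

```bash
python3 - <<'E'
from h import *
np.set_printoptions(precision=4,suppress=True)
I={n:np.load(f"pics/{n}0.npz") for n in("top","side")}
def proj(n,X):
    c,M,t=cam(n); q=M@X+t; return np.array([c["fx"]*q[0]/q[2]+c["cx"],c["fy"]*q[1]/q[2]+c["cy"]])
for k,g in enumerate([(.571,.226),(.6005,-.0215),(.551,-.249)]):
    for n in I:
        p,d=I[n]["p"],I[n]["d"]; hsv=cv2.cvtColor(p,cv2.COLOR_RGB2HSV)
        v,u=np.mgrid[:400,:640]; W=world(n,u,v,d)
        near=np.hypot(W[...,0]-g[0],W[...,1]-g[1])<.13
        yel=near&(hsv[...,0]>=18)&(hsv[...,0]<=34)&(hsv[...,1]>120)&(hsv[...,2]>110)&(W[...,2]>.098)&(W[...,2]<.13)
        hub=yel  # axis line from lever outline
        vv,uu=np.nonzero(yel); P=plane(n,uu,vv,.112)[:,:2]
        c=P.mean(0);w,V=np.linalg.eigh(np.cov((P-c).T)); ax=V[:,1]*np.sign(V[1,1]); s=(P-c)@ax; 
        blade=P[s>-.0]; cb=blade.mean(0); w,V=np.linalg.eigh(np.cov((blade-cb).T)); ab=V[:,1]*np.sign(V[1,1])
        mid=c+ax*(s.max()+s.min())/2; h1=mid-ax*.038
        near2=P[np.hypot(*(P-h1).T)<.02]
        (cx,cy),r=cv2.minEnclosingCircle(near2[(near2-h1)@ax<.006].astype(np.float32))
        # nozzle & body
        rr=np.hypot(W[...,0]-h1[0],W[...,1]-h1[1])
        noz=(rr>.025)&(rr<.075)&(W[...,2]>.05)&(W[...,2]<.085)&(W[...,0]<h1[0]+.0)&(hsv[...,1]>90)
        N=W[noz]; nn=N[:,:2]-h1
        ang=np.arctan2(nn[:,1].mean(),nn[:,0].mean()) if len(N) else np.nan
        w,V=np.linalg.eigh(np.cov(nn.T)); an=V[:,1]*-np.sign(V[0,1])
        # foot ellipse points
        ft=(rr<.06)&(W[...,2]>.009)&(W[...,2]<.017)&near
        print(k+1,n,"len",np.ptp(s),"hub",h1,"circ",(cx,cy),r,"ang",np.arctan2(ax[1],ax[0]),np.arctan2(ab[1],ab[0]),"noz",len(N),"dir",ang%6.283,np.arctan2(an[1],an[0])%6.283,"max r",np.hypot(*nn.T).max() if len(N) else 0,"z",W[yel][:,2].max(),"foot",ft.sum(),W[ft][:,:2].mean(0))
# triangulate lever tips from two views
from itertools import product
p,d=I["top"]["p"],I["top"]["d"]; v,u=np.mgrid[:400,:640]; W=world("top",u,v,d)
for nm,(x,y) in dict(beaker=(431,265),pink=(206,256),cupb=(262,143),bred=(307,149)).items():
    w=W[y-18:y+19,x-18:x+19].reshape(-1,3); w=w[(w[:,2]>.05)&(w[:,2]<.11)]; print(nm,len(w),w.min(0),w.max(0))
E
```

```text
1 top len 0.10738753083241748 hub [0.5704 0.226 ] circ (0.5703561305999756, 0.22491297125816345) 0.016183027997612953 ang 1.447569274669129 1.4407955636497505 noz 66 dir 2.8406030403482982 2.773756836459056 max r 0.0652305677886889 z 0.1234216809664115 foot 337 [0.5641 0.2164]
1 side len 0.11756796140734438 hub [0.5716 0.2166] circ (0.568525493144989, 0.21247856318950653) 0.01642957143485546 ang 1.4755337076300514 1.4502763894259603 noz 42 dir 2.7751674849707766 2.7163047142703607 max r 0.06553412681297008 z 0.11889623662492041 foot 323 [0.569 0.214]
2 top len 0.10704181488978826 hub [ 0.6    -0.0183] circ (0.6005117893218994, -0.019153030589222908) 0.016056431457400322 ang 1.9244679800867674 1.9260953095259647 noz 64 dir 3.4573232507407266 3.4808162900759854 max r 0.06520312361559784 z 0.11968708780896788 foot 280 [ 0.5918 -0.0178]
2 side len 0.11702531262645438 hub [ 0.6018 -0.0265] circ (0.6059081554412842, -0.028798570856451988) 0.01738572120666504 ang 1.9378277036443936 1.9190472059591936 noz 73 dir 3.39790574165009 3.4211981338667763 max r 0.06670070531745881 z 0.11988107674247621 foot 453 [ 0.5972 -0.031 ]
3 top len 0.10932465610382444 hub [ 0.5505 -0.2436] circ (0.5513538122177124, -0.24570080637931824) 0.01610393635928631 ang 1.956511560140777 1.9536584342969248 noz 59 dir 3.4110652615305015 3.454114086578964 max r 0.06514215869764539 z 0.12079758884614335 foot 286 [ 0.5445 -0.2369]
3 side len 0.11293877369916439 hub [ 0.5511 -0.2504] circ (0.5530706644058228, -0.2524866759777069) 0.01762048900127411 ang 1.9685101822344562 1.9559436686137115 noz 117 dir 3.391382523711269 3.414644868931503 max r 0.06606505901597907 z 0.11839902463765438 foot 664 [ 0.5489 -0.2603]
beaker 313 [ 0.3603 -0.3213  0.05  ] [ 0.4388 -0.2481  0.1017]
pink 255 [0.371  0.2875 0.05  ] [0.4421 0.3575 0.0949]
cupb 257 [0.6855 0.1521 0.0501] [0.7565 0.2244 0.0916]
bred 64 [0.7109 0.0581 0.0501] [0.7658 0.1149 0.078 ]
```

Careful with the scale: turns go in shares of pi rad. That gives: 0.25 rad is 0.0796.

```bash
echo '[{"aperture": 0,"xyz": [-0.02,-0.005,-0.01],"turn_vec": [0,0,0.0318]},{"aperture": 0,"xyz": [-0.06,-0.015,-0.02],"turn_vec": [0,0,0.0796]},{"aperture": 0,"xyz": [-0.1,-0.025,-0.02],"turn_vec": [0,0,0.1273]},{"aperture": 0,"xyz": [-0.15,-0.035,-0.02],"turn_vec": [0,0,0.1751]},{"aperture": 0,"xyz": [-0.2,-0.05,-0.02],"turn_vec": [0,0,0.2228]},{"aperture": 0,"xyz": [-0.25,-0.06,-0.02],"turn_vec": [0,0,0.2706]},{"aperture": 0,"xyz": [-0.3,-0.073,-0.02],"turn_vec": [0,0,0.3183]},{"aperture": 0,"xyz": [-0.35,-0.085,-0.02],"turn_vec": [0,0,0.3661]},{"aperture": 0,"xyz": [-0.4,-0.097,-0.02],"turn_vec": [0,0,0.4138]},{"aperture": 0,"xyz": [-0.43,-0.105,-0.02],"turn_vec": [0,0,0.4456]}]' | python3 -m handwheel 20
echo '[{"aperture": 0,"turn_vec": [0,0,0.0318]},{"aperture": 0,"turn_vec": [0,0,0.0796]},{"aperture": 0,"turn_vec": [0,0,0.1273]},{"aperture": 0,"turn_vec": [0,0,0.1751]},{"aperture": 0,"turn_vec": [0,0,0.2228]},{"aperture": 0,"turn_vec": [0,0,0.2706]},{"aperture": 0,"turn_vec": [0,0,0.3183]},{"aperture": 0,"turn_vec": [0,0,0.3661]},{"aperture": 0,"turn_vec": [0,0,0.4138]},{"aperture": 0,"turn_vec": [0,0,0.4565]}]' | python3 -m handwheel
python3 - <<'E'
from h import *
s=get_state();print(s["q"].round(2),s["contact_force"],R.from_quat(s["eef_rot"]).as_matrix()[:,0].round(3))
print(camera_params("wrist")); p,d=snapshot("wrist"); c=camera_params("wrist"); cv2.imwrite("pics/w1.png",p[:,:,::-1]); np.savez("pics/w1.npz",p=p,d=d,**c)
E
```

```text
clock: 1.1
tool_pos: [0.6102, 0.2893, 0.2583]
eef_rot: [0.795, 0.606, -0.0, 0.001]
contact_force: [-0.1, -0.4, 0.5]
opening: 0.121
finger_force: 0.0
clock: 2.1
tool_pos: [0.6077, 0.2925, 0.2581]
eef_rot: [0.998, -0.065, -0.001, 0.0]
contact_force: [-0.2, 0.4, 0.8]
opening: 0.005
finger_force: 0.0
[-0.79  0.8   0.58  1.4  -0.46  1.08 -1.83] [-0.19221571  0.39228886  0.77148301] [ 0.992 -0.129 -0.001]
{'fx': 287.57955481253924, 'fy': 287.57955481253924, 'cx': 318.6786435649253, 'cy': 199.7476264443012, 'rvec': array([-1.92041599,  2.18819516,  0.34842231]), 'tvec': array([0.36924953, 0.48941733, 0.58532775])}
```

View pics/w1.png

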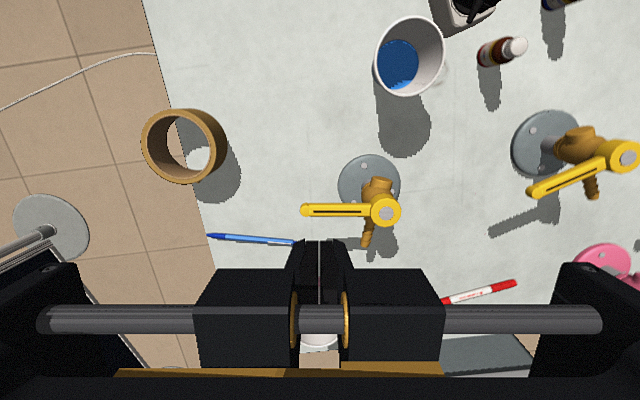

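The wrist view shows tap 1's lever with its tip at (301,210), hub at (386,212) and nozzle end at (367,243). Tap 2's hub is at the right edge (626,156). The closed fingertips are at (320,243).

```bash
cat >> h.py <<'E'
def fit(n,p,d,g):
    """axis and lever line from the yellow outline at blade height; nozzle direction from depth"""
    hsv=cv2.cvtColor(p,cv2.COLOR_RGB2HSV); v,u=np.mgrid[:400,:640]; W=world(n,u,v,d)
    rr=np.hypot(W[...,0]-g[0],W[...,1]-g[1])
    yel=(rr<.13)&(hsv[...,0]>=20)&(hsv[...,0]<=34)&(hsv[...,1]>150)&(hsv[...,2]>150)&(W[...,2]>.098)&(W[...,2]<.13)
    T=W[yel]; 
    top=yel&(W[...,2]>np.where(rr<.02,.113,.107))
    vv,uu=np.nonzero(top); P=W[top][:,:2]; Q=np.where((np.hypot(*(P-g).T)<.02)[:,None],plane(n,uu,vv,.116)[:,:2],plane(n,uu,vv,.111)[:,:2])
    r=np.hypot(*(Q-g).T); H=Q[r<.025]; B=Q[r>.028]
    cb=B.mean(0);w,V=np.linalg.eigh(np.cov((B-cb).T)); ab=V[:,1]*np.sign((cb-g)@V[:,1])
    s=(Q-cb)@ab; tip=cb+ab*s.max(); th=np.arctan2(ab[1],ab[0])
    (cx,cy),rad=cv2.minEnclosingCircle(H[:,None].astype(np.float32))
    noz=(rr>.03)&(rr<.075)&(W[...,2]>.055)&(W[...,2]<.085)&(hsv[...,1]>90)
    N=W[noz][:,:2]
    print(n,"n",len(H),len(B),"len",np.ptp(s),"z hub",np.median(T[np.hypot(*(T[:,:2]-g).T)<.015][:,2]),"z blade",np.median(T[np.hypot(*(T[:,:2]-g).T)>.03][:,2]),"axis from tip",tip-ab*.093,"from hub end",cb+ab*(s.min()+.017),"th",th)
    if len(N): a=N.mean(0)-(tip-ab*.093); print("   noz",len(N),np.arctan2(a[1],a[0])%6.2832, np.linalg.norm(N-(tip-ab*.093),axis=1).max())
E
python3 - <<'E'
from h import *
np.set_printoptions(precision=4,suppress=True)
f=np.load("pics/w1.npz");p,d=f["p"],f["d"]
fit("wrist",p,d,np.array([.571,.224])); 
for g in [(.571,.224),(.6005,-.021),(.551,-.247)]:
  for n in("top","side"):
    f=np.load(f"pics/{n}0.npz");fit(n,f["p"],f["d"],np.array(g))
c,M,t=cam("wrist"); print("wrist cam at",-t@M); c,M,t=cam("top"); print("top cam at",-t@M);c,M,t=cam("side"); print("side cam at",-t@M)
print("hub by ray",plane("wrist",np.array([386.,626.]),np.array([212.,156.]),.116))
E
```

```text
wrist n 584 593 len 0.10717537552330039 z hub 0.11500340627002006 z blade 0.1095651193973159 axis from tip [0.5752 0.2242] from hub end [0.5756 0.227 ] th 1.4558847471754517
   noz 233 2.790888190848068 0.06881477282337577
top n 75 67 len 0.10395011596309288 z hub 0.1161759297865491 z blade 0.11081437551991487 axis from tip [0.5723 0.2225] from hub end [0.5729 0.2285] th 1.4668762168240246
   noz 56 2.7776238579134875 0.06801241035309648
side n 28 15 len 0.10023299537144281 z hub 0.11614629295175236 z blade 0.11128202927622241 axis from tip [0.5764 0.2168] from hub end [0.577  0.2266] th 1.5103232994834408
   noz 30 2.7947544519593044 0.07003951803990668
top n 75 66 len 0.10494879944469077 z hub 0.11514195269951694 z blade 0.11075432876489495 axis from tip [ 0.6015 -0.0203] from hub end [ 0.5997 -0.0156] th 1.9215985775694528
   noz 53 3.408341236356647 0.0659980717569969
side n 54 12 len 0.10487551216949599 z hub 0.11630548743356273 z blade 0.11141159879361497 axis from tip [ 0.6051 -0.0221] from hub end [ 0.6031 -0.0174] th 1.9701407954431167
   noz 61 3.4638146768327713 0.07125051531867177
top n 73 69 len 0.10549171083808145 z hub 0.11568289442499771 z blade 0.11084854387263317 axis from tip [ 0.5525 -0.246 ] from hub end [ 0.5508 -0.2419] th 1.9522835059155474
   noz 48 3.35290433305105 0.06638685538353034
side n 103 43 len 0.10538001617897538 z hub 0.1159512092355876 z blade 0.11091920578521257 axis from tip [ 0.5505 -0.2498] from hub end [ 0.5488 -0.2455] th 1.9375910673959504
   noz 100 3.404780221822238 0.06554448128900552
wrist cam at [0.6898 0.2825 0.4031]
top cam at [0.3514 0.0302 1.2958]
side cam at [ 0.3207 -0.7361  0.7891]
hub by ray [[ 0.5732  0.2254  0.116 ]
 [ 0.6008 -0.0167  0.116 ]]
```

```bash
echo '[{"aperture": 0,"xyz": [0,0,0.02]},{"aperture": 0,"xyz": [0,0,0.05]},{"aperture": 0,"xyz": [0,0,0.09]},{"aperture": 0,"xyz": [0,0,0.13]},{"aperture": 0,"xyz": [0,0,0.16]},{"aperture": 0,"xyz": [0,0,0.171]},{"aperture": 0,"xyz": [0,0,0.171]}]' | python3 -m handwheel
echo '[{"aperture": 0},{"aperture": 0,"xyz": [-0.002,0,0]},{"aperture": 0,"xyz": [-0.004,0,0]},{"aperture": 0,"xyz": [-0.006,0,0]},{"aperture": 0,"xyz": [-0.008,0,0]},{"aperture": 0,"xyz": [-0.01,0,0]}]' | python3 -m handwheel
python3 -c "
from plant import *
s=get_state();print(s['contact_force'],s['moment'],s['q'].round(2))"
```

```text
clock: 2.85
tool_pos: [0.607, 0.2921, 0.0861]
eef_rot: [0.998, -0.061, -0.002, 0.001]
contact_force: [-0.3, -0.0, 0.3]
opening: 0.007
finger_force: 0.0
clock: 3.45
tool_pos: [0.5981, 0.2938, 0.088]
eef_rot: [0.998, -0.062, 0.0, -0.0]
contact_force: [-0.2, 0.8, 0.1]
opening: 0.005
finger_force: 0.0
[-0.15191228  0.83899606  0.0927185 ] [-0.01454395  0.17007941  0.01592829] [-0.75  0.98  0.46  1.56 -0.58  0.74 -1.73]
```

To row units: -0.3 rad is -0.0955.

```bash
echo '[{"aperture": 0,"xyz": [-0.0022,-0.0004,0],"turn_vec": [0,0,-0.0095]},{"aperture": 0,"xyz": [-0.0043,-0.0008,0],"turn_vec": [0,0,-0.0191]},{"aperture": 0,"xyz": [-0.0065,-0.0011,0],"turn_vec": [0,0,-0.0286]},{"aperture": 0,"xyz": [-0.0087,-0.0014,0],"turn_vec": [0,0,-0.0382]},{"aperture": 0,"xyz": [-0.0109,-0.0016,0],"turn_vec": [0,0,-0.0477]},{"aperture": 0,"xyz": [-0.0132,-0.0017,0],"turn_vec": [0,0,-0.0573]},{"aperture": 0,"xyz": [-0.0153,-0.0018,0],"turn_vec": [0,0,-0.0668]},{"aperture": 0,"xyz": [-0.0176,-0.0018,0],"turn_vec": [0,0,-0.0764]},{"aperture": 0,"xyz": [-0.0198,-0.0017,0],"turn_vec": [0,0,-0.0859]},{"aperture": 0,"xyz": [-0.022,-0.0015,0],"turn_vec": [0,0,-0.0955]}]' | python3 -m handwheel
cat >> h.py <<'E'
def feel(ax,off=.016):
    s=get_state(); T=s["tool_pos"]; X=R.from_quat(s["eef_rot"]).as_matrix()[:,0]; r=T[:2]-np.array(ax)
    F=np.array(s["contact_force"]); th=np.arctan2(r[1],r[0])+np.arcsin(off/np.hypot(*r))
    print("t",round(s["clock"],2),"z",T[2].round(4),"yaw+90",(np.arctan2(X[1],X[0])+np.pi/2).round(3),"r",np.hypot(*r).round(4),"lever>=",th.round(3),"Fpush",(F@X).round(2),"F",F.round(2),"q7",s["q"][6].round(2))
E
python3 -c "
from h import *
feel((.573,.225))"
```

```text
clock: 4.45
tool_pos: [0.5763, 0.2979, 0.0877]
eef_rot: [0.996, 0.089, -0.0, -0.0]
contact_force: [0.9, 1.8, 0.1]
opening: 0.005
finger_force: 0.7
t 4.45 z 0.0877 yaw+90 1.749 r 0.073 lever>= 1.746 Fpush 1.25 F [0.94 1.84 0.12] q7 -1.51
```

To row units: -0.12 rad is -0.0382.

```bash
echo '[{"aperture": 0,"xyz": [-0.0009,-0.0002,0],"turn_vec": [0,0,-0.0038]},{"aperture": 0,"xyz": [-0.0017,-0.0004,0],"turn_vec": [0,0,-0.0076]},{"aperture": 0,"xyz": [-0.0026,-0.0005,0],"turn_vec": [0,0,-0.0115]},{"aperture": 0,"xyz": [-0.0035,-0.0007,0],"turn_vec": [0,0,-0.0153]},{"aperture": 0,"xyz": [-0.0043,-0.0008,0],"turn_vec": [0,0,-0.0191]},{"aperture": 0,"xyz": [-0.0052,-0.0009,0],"turn_vec": [0,0,-0.0229]},{"aperture": 0,"xyz": [-0.0061,-0.0011,0],"turn_vec": [0,0,-0.0267]},{"aperture": 0,"xyz": [-0.007,-0.0012,0],"turn_vec": [0,0,-0.0306]},{"aperture": 0,"xyz": [-0.0079,-0.0013,0],"turn_vec": [0,0,-0.0344]},{"aperture": 0,"xyz": [-0.0087,-0.0014,0],"turn_vec": [0,0,-0.0382]}]' | python3 -m handwheel | grep finger_f
python3 -c "
from h import *
feel((.573,.225))"
```

```text
finger_force: 0.7
t 5.45 z 0.0877 yaw+90 1.868 r 0.0729 lever>= 1.865 Fpush 1.09 F [ 0.93  0.66 -0.82] q7 -1.43
```

To row units: -0.12 rad is -0.0382.

```bash
echo '[{"aperture": 0,"xyz": [-0.0009,-0.0002,0],"turn_vec": [0,0,-0.0038]},{"aperture": 0,"xyz": [-0.0017,-0.0004,0],"turn_vec": [0,0,-0.0076]},{"aperture": 0,"xyz": [-0.0026,-0.0005,0],"turn_vec": [0,0,-0.0115]},{"aperture": 0,"xyz": [-0.0035,-0.0007,0],"turn_vec": [0,0,-0.0153]},{"aperture": 0,"xyz": [-0.0043,-0.0008,0],"turn_vec": [0,0,-0.0191]},{"aperture": 0,"xyz": [-0.0052,-0.0009,0],"turn_vec": [0,0,-0.0229]},{"aperture": 0,"xyz": [-0.0061,-0.0011,0],"turn_vec": [0,0,-0.0267]},{"aperture": 0,"xyz": [-0.007,-0.0012,0],"turn_vec": [0,0,-0.0306]},{"aperture": 0,"xyz": [-0.0079,-0.0013,0],"turn_vec": [0,0,-0.0344]},{"aperture": 0,"xyz": [-0.0087,-0.0014,0],"turn_vec": [0,0,-0.0382]}]' | python3 -m handwheel | grep finger_f
python3 -c "
from h import *
feel((.573,.225))"
```

```text
finger_force: 0.7
t 6.45 z 0.0877 yaw+90 1.988 r 0.0729 lever>= 1.986 Fpush 1.95 F [1.49 1.44 0.09] q7 -1.34
```

To row units: -0.12 rad is -0.0382.

```bash
echo '[{"aperture": 0,"xyz": [-0.0009,-0.0002,0],"turn_vec": [0,0,-0.0038]},{"aperture": 0,"xyz": [-0.0017,-0.0004,0],"turn_vec": [0,0,-0.0076]},{"aperture": 0,"xyz": [-0.0026,-0.0005,0],"turn_vec": [0,0,-0.0115]},{"aperture": 0,"xyz": [-0.0035,-0.0007,0],"turn_vec": [0,0,-0.0153]},{"aperture": 0,"xyz": [-0.0043,-0.0008,0],"turn_vec": [0,0,-0.0191]},{"aperture": 0,"xyz": [-0.0052,-0.0009,0],"turn_vec": [0,0,-0.0229]},{"aperture": 0,"xyz": [-0.0061,-0.0011,0],"turn_vec": [0,0,-0.0267]},{"aperture": 0,"xyz": [-0.007,-0.0012,0],"turn_vec": [0,0,-0.0306]},{"aperture": 0,"xyz": [-0.0079,-0.0013,0],"turn_vec": [0,0,-0.0344]},{"aperture": 0,"xyz": [-0.0087,-0.0014,0],"turn_vec": [0,0,-0.0382]}]' | python3 -m handwheel | grep finger_f
python3 -c "
from h import *
feel((.573,.225))"
```

```text
finger_force: 0.7
t 7.45 z 0.0877 yaw+90 2.108 r 0.0728 lever>= 2.108 Fpush 0.34 F [-0.55  1.59  0.49] q7 -1.25
```

To row units: -0.12 rad is -0.0382.

```bash
echo '[{"aperture": 0,"xyz": [-0.0009,-0.0002,0],"turn_vec": [0,0,-0.0038]},{"aperture": 0,"xyz": [-0.0017,-0.0004,0],"turn_vec": [0,0,-0.0076]},{"aperture": 0,"xyz": [-0.0026,-0.0005,0],"turn_vec": [0,0,-0.0115]},{"aperture": 0,"xyz": [-0.0035,-0.0007,0],"turn_vec": [0,0,-0.0153]},{"aperture": 0,"xyz": [-0.0043,-0.0008,0],"turn_vec": [0,0,-0.0191]},{"aperture": 0,"xyz": [-0.0052,-0.0009,0],"turn_vec": [0,0,-0.0229]},{"aperture": 0,"xyz": [-0.0061,-0.0011,0],"turn_vec": [0,0,-0.0267]},{"aperture": 0,"xyz": [-0.007,-0.0012,0],"turn_vec": [0,0,-0.0306]},{"aperture": 0,"xyz": [-0.0079,-0.0013,0],"turn_vec": [0,0,-0.0344]},{"aperture": 0,"xyz": [-0.0087,-0.0014,0],"turn_vec": [0,0,-0.0382]}]' | python3 -m handwheel | grep finger_f
python3 -c "
from h import *
feel((.573,.225))"
```

```text
finger_force: 1.4
t 8.45 z 0.0878 yaw+90 2.228 r 0.0729 lever>= 2.221 Fpush 2.9 F [ 1.77  2.45 -0.53] q7 -1.17
```

To row units: -0.03 rad is -0.0095.

```bash
echo '[{"aperture": 0,"xyz": [-0.0005,-0.0001,0],"turn_vec": [0,0,-0.0019]},{"aperture": 0,"xyz": [-0.0009,-0.0002,0],"turn_vec": [0,0,-0.0038]},{"aperture": 0,"xyz": [-0.0013,-0.0003,0],"turn_vec": [0,0,-0.0057]},{"aperture": 0,"xyz": [-0.0017,-0.0004,0],"turn_vec": [0,0,-0.0076]},{"aperture": 0,"xyz": [-0.0022,-0.0004,0],"turn_vec": [0,0,-0.0095]},{"aperture": 0,"xyz": [-0.0022,-0.0004,0],"turn_vec": [0,0,-0.0095]}]' | python3 -m handwheel | grep finger_f
python3 -c "
from h import *
feel((.573,.225))"
```

```text
finger_force: 2.1
t 9.05 z 0.0879 yaw+90 2.257 r 0.0729 lever>= 2.253 Fpush 4.47 F [2.67 3.79 0.43] q7 -1.15
```

To row units: -0.024 rad is -0.0076.

```bash
echo '[{"aperture": 0,"xyz": [-0.0005,-0.0001,0],"turn_vec": [0,0,-0.0019]},{"aperture": 0,"xyz": [-0.0009,-0.0002,0],"turn_vec": [0,0,-0.0038]},{"aperture": 0,"xyz": [-0.0013,-0.0003,0],"turn_vec": [0,0,-0.0057]},{"aperture": 0,"xyz": [-0.0017,-0.0004,0],"turn_vec": [0,0,-0.0076]},{"aperture": 0,"xyz": [-0.0017,-0.0004,0],"turn_vec": [0,0,-0.0076]},{"aperture": 0,"xyz": [-0.0017,-0.0004,0],"turn_vec": [0,0,-0.0076]},{"aperture": 0,"xyz": [-0.0017,-0.0004,0],"turn_vec": [0,0,-0.0076]}]' | python3 -m handwheel | grep finger_f
python3 -c "
from h import *
feel((.573,.225))"
```

```text
finger_force: 2.5
t 9.75 z 0.0879 yaw+90 2.281 r 0.073 lever>= 2.274 Fpush 4.88 F [2.62 4.44 0.04] q7 -1.13
```

Past about 0.97 rad the force climbs about 0.7 N/mm, from an even 1.5 N up to about 5 N. Tap 1 is the one that binds, so I'll cross over to the other side of the lever and swing it back.

```bash
echo '[{"aperture": 0,"xyz": [0.004,0,0]},{"aperture": 0,"xyz": [0.008,0,0]},{"aperture": 0,"xyz": [0.012,0,-0.02]},{"aperture": 0,"xyz": [0.012,0,-0.05]},{"aperture": 0,"xyz": [0,0,-0.055]},{"aperture": 0,"xyz": [-0.03,0,-0.055]},{"aperture": 0,"xyz": [-0.045,0,-0.055]},{"aperture": 0,"xyz": [-0.05,0,-0.055]},{"aperture": 0,"xyz": [-0.05,0,-0.055]}]' | python3 -m handwheel
python3 - <<'E'
from h import *
np.set_printoptions(precision=4,suppress=True)
feel((.573,.225)); p,d=snapshot("wrist"); np.savez("pics/w2.npz",p=p,d=d,**camera_params("wrist")); cv2.imwrite("pics/w2.png",p[:,:,::-1])
fit("wrist",p,d,np.array([.573,.225])); fit("wrist",p,d,np.array([.602,-.018]))
E
```

```text
clock: 10.65
tool_pos: [0.5002, 0.2556, 0.1425]
eef_rot: [0.938, 0.347, -0.001, 0.0]
contact_force: [0.6, 0.6, 0.4]
opening: 0.002
finger_force: 0.0
t 10.65 z 0.1425 yaw+90 2.28 r 0.079 lever>= 2.947 Fpush 0.85 F [0.63 0.57 0.42] q7 -1.12
wrist n 1748 1769 len 0.10738997950545329 z hub 0.11537125247815254 z blade 0.1100765819887958 axis from tip [0.5759 0.2268] from hub end [0.5743 0.2289] th 2.2226968002091816
   noz 580 2.825637325082019 0.0679424291002763h.py:30: RuntimeWarning: Mean of empty slice.
  cb=B.mean(0);w,V=np.linalg.eigh(np.cov((B-cb).T)); ab=V[:,1]*np.sign((cb-g)@V[:,1])
  ret = um.true_divide(
  avg = a.mean(axis, **keepdims_kw)
h.py:30: RuntimeWarning: Degrees of freedom <= 0 for slice
  cb=B.mean(0);w,V=np.linalg.eigh(np.cov((B-cb).T)); ab=V[:,1]*np.sign((cb-g)@V[:,1])
  c *= np.true_divide(1, fact)
  c *= np.true_divide(1, fact)
Traceback (most recent call last):
  File "h.py", line 31, in fit
    s=(Q-cb)@ab; tip=cb+ab*s.max(); th=np.arctan2(ab[1],ab[0])
                           ~~~~~^^
ValueError: zero-size array to reduction operation maximum which has no identity
```

View pics/w2.png

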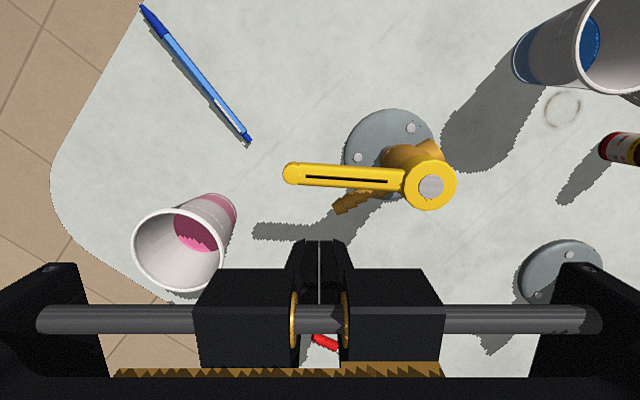

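The view shows lever 1 free at about 2.22 rad (tip (285,172), hub (430,187)), nozzle end at (338,208). The pink cup at (180,245) is clear of the fingers.

To row units: 0.06 rad is 0.0191.

```bash
echo '[{"aperture": 0,"xyz": [0,-0.004,0.03],"turn_vec": [0,0,0.0095]},{"aperture": 0,"xyz": [0,-0.004,0.055],"turn_vec": [0,0,0.0191]},{"aperture": 0,"xyz": [0.008,-0.004,0.055],"turn_vec": [0,0,0.0191]},{"aperture": 0,"xyz": [0.016,-0.004,0.055],"turn_vec": [0,0,0.0191]},{"aperture": 0,"xyz": [0.022,-0.004,0.055],"turn_vec": [0,0,0.0191]}]' | python3 -m handwheel | sed -n '2p;4p'
for i in 1 2 3; do echo '[{"aperture": 0,"xyz": [0.0022,-0.0004,0],"turn_vec": [0,0,0.0095]},{"aperture": 0,"xyz": [0.0043,-0.0008,0],"turn_vec": [0,0,0.0191]},{"aperture": 0,"xyz": [0.0065,-0.0011,0],"turn_vec": [0,0,0.0286]},{"aperture": 0,"xyz": [0.0087,-0.0014,0],"turn_vec": [0,0,0.0382]},{"aperture": 0,"xyz": [0.0109,-0.0016,0],"turn_vec": [0,0,0.0477]},{"aperture": 0,"xyz": [0.0132,-0.0017,0],"turn_vec": [0,0,0.0573]},{"aperture": 0,"xyz": [0.0153,-0.0018,0],"turn_vec": [0,0,0.0668]},{"aperture": 0,"xyz": [0.0176,-0.0018,0],"turn_vec": [0,0,0.0764]},{"aperture": 0,"xyz": [0.0198,-0.0017,0],"turn_vec": [0,0,0.0859]},{"aperture": 0,"xyz": [0.022,-0.0015,0],"turn_vec": [0,0,0.0955]}]' | python3 -m handwheel|grep _force; done
python3 - <<'E'
from h import *
np.set_printoptions(precision=4,suppress=True)
feel((.5745,.227),-.016); p,d=snapshot("wrist"); cv2.imwrite("pics/w3.png",p[:,:,::-1])
fit("wrist",p,d,np.array([.573,.225]))
E
```

```text
tool_pos: [0.5164, 0.275, 0.0886]
contact_force: [-1.2, -1.3, -1.7]
contact_force: [-1.9, -1.7, 1.4]
finger_force: 0.8
contact_force: [-2.0, -0.8, 0.1]
finger_force: 0.8
contact_force: [-2.0, -0.7, -0.1]
finger_force: 0.8
t 14.2 z 0.0877 yaw+90 1.318 r 0.0732 lever>= 1.361 Fpush -1.77 F [-2.02 -0.72 -0.14] q7 -1.82
wrist n 3061 3057 len 0.1070884007177687 z hub 0.11527054808086944 z blade 0.1097358140605518 axis from tip [0.5758 0.2235] from hub end [0.5766 0.2263] th 1.3070658787722087
   noz 253 2.786676203335265 0.052426992762842205
```

To row units: 0.065 rad is 0.0207.

```bash
echo '[{"aperture": 0,"xyz": [0.0015,-0.0003,0],"turn_vec": [0,0,0.0064]},{"aperture": 0,"xyz": [0.003,-0.0006,0],"turn_vec": [0,0,0.0127]},{"aperture": 0,"xyz": [0.0047,-0.0009,0],"turn_vec": [0,0,0.0207]},{"aperture": 0,"xyz": [0.0047,-0.0009,0],"turn_vec": [0,0,0.0207]},{"aperture": 0,"xyz": [0.0047,-0.0009,0],"turn_vec": [0,0,0.0207]},{"aperture": 0,"xyz": [0,-0.0009,0],"turn_vec": [0,0,0.0207]},{"aperture": 0,"xyz": [-0.01,-0.0009,0],"turn_vec": [0,0,0.0207]},{"aperture": 0,"xyz": [-0.015,-0.0009,-0.03],"turn_vec": [0,0,0.0207]},{"aperture": 0,"xyz": [-0.015,-0.0009,-0.08],"turn_vec": [0,0,0.0207]},{"aperture": 0,"xyz": [-0.015,-0.0009,-0.13],"turn_vec": [0,0,0.0207]}]' | python3 -m handwheel
python3 - <<'E'
from h import *
np.set_printoptions(precision=4,suppress=True)
feel((.575,.226),-.016); 
for n in ("wrist","top"):
    p,d=snapshot(n);fit(n,p,d,np.array([.574,.225])); cv2.imwrite(f"pics/{n}4.png",p[:,:,::-1])
E
```

```text
clock: 15.25
tool_pos: [0.5579, 0.3051, 0.2187]
eef_rot: [0.988, -0.157, -0.001, 0.0]
contact_force: [0.9, 0.4, -0.2]
opening: 0.003
finger_force: 0.0
t 15.25 z 0.2187 yaw+90 1.256 r 0.0809 lever>= 1.585 Fpush 0.77 F [ 0.95  0.43 -0.19] q7 -1.96
wrist n 1055 989 len 0.11171216357268363 z hub 0.12407609924261531 z blade 0.11962472545379764 axis from tip [0.5806 0.2264] from hub end [0.58   0.2248] th 1.245264014113177
   noz 372 2.7672280360106223 0.06650052205670828
top n 85 29 len 0.10617676053721334 z hub 0.11515592893390916 z blade 0.11007727188970721 axis from tip [0.5706 0.2234] from hub end [0.5719 0.227 ] th 1.2364632175432
   noz 62 2.7833670303848854 0.06624503700040836
```

View pics/wrist4.png

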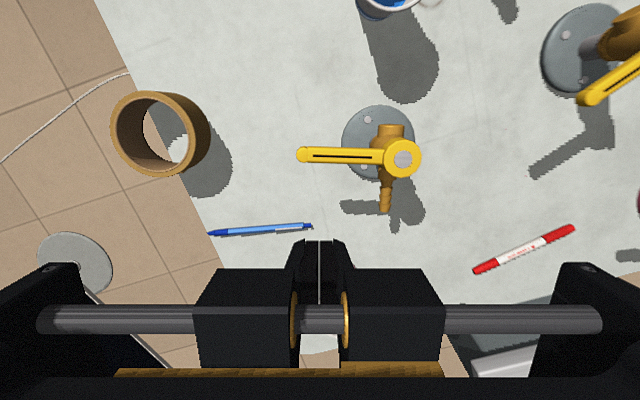

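Lever 1 looks square to its nozzle: lever tip (300,155), hub (403,158), nozzle end (385,212). Tap 1 is shut, so on to tap 2.

Careful with the scale: turns go in shares of pi rad. That gives: -0.669 rad is -0.2129.

```bash
echo '[{"aperture": 0,"xyz": [0.012,0.022,0],"turn_vec": [0,0,-0.0223]},{"aperture": 0,"xyz": [0.033,0.06,0],"turn_vec": [0,0,-0.0573]},{"aperture": 0,"xyz": [0.054,0.1,0],"turn_vec": [0,0,-0.0955]},{"aperture": 0,"xyz": [0.075,0.14,0],"turn_vec": [0,0,-0.1337]},{"aperture": 0,"xyz": [0.097,0.18,0],"turn_vec": [0,0,-0.1719]},{"aperture": 0,"xyz": [0.112,0.206,0],"turn_vec": [0,0,-0.2037]},{"aperture": 0,"xyz": [0.1194,0.2197,0],"turn_vec": [0,0,-0.2129]},{"aperture": 0,"xyz": [0.1194,0.2197,0],"turn_vec": [0,0,-0.2129]},{"aperture": 0,"xyz": [0.1194,0.2197,0],"turn_vec": [0,0,-0.2129]}]' | python3 -m handwheel
python3 - <<'E'
from h import *
np.set_printoptions(precision=4,suppress=True)
feel((.602,-.018)); print(get_state()["tool_pos"])
for n in ("wrist",):
    p,d=snapshot(n)
    fit(n,p,d,np.array([.604,-.018])); fit(n,p,d,np.array([.574,.225]))
E
```

```text
clock: 16.25
tool_pos: [0.6041, 0.0601, 0.2173]
eef_rot: [0.984, 0.176, -0.0, -0.001]
contact_force: [0.9, -0.1, 0.8]
opening: 0.006
finger_force: 0.0
t 16.25 z 0.2173 yaw+90 1.924 r 0.0781 lever>= 1.75 Fpush 0.8 F [ 0.87 -0.05  0.84] q7 -1.07
[0.6041 0.0601 0.2173]
wrist n 744 805 len 0.10723910148376734 z hub 0.11508404383519842 z blade 0.10972559396901907 axis from tip [ 0.6048 -0.018 ] from hub end [ 0.6038 -0.0154] th 1.929534800150234
   noz 271 3.4224549764183596 0.06904153863501582
wrist n 931 1057 len 0.10749692138964358 z hub 0.11492061209529933 z blade 0.10937693747759206 axis from tip [0.5751 0.223 ] from hub end [0.5759 0.2254] th 1.245889638508313
   noz 336 2.8213544578148593 0.07015558424200803
```

To row units: -0.06 rad is -0.0191.

```bash
echo '[{"aperture": 0,"xyz": [0,0,0.03]},{"aperture": 0,"xyz": [0,0,0.07]},{"aperture": 0,"xyz": [0,0,0.11]},{"aperture": 0,"xyz": [0,0,0.13]},{"aperture": 0,"xyz": [0,0,0.13]},{"aperture": 0,"xyz": [-0.003,0,0.13]},{"aperture": 0,"xyz": [-0.006,0,0.13]},{"aperture": 0,"xyz": [-0.009,0,0.13]}]' | python3 -m handwheel|sed -n '2p;4p'
for i in 1 2; do echo '[{"aperture": 0,"xyz": [-0.0022,-0.0004,0],"turn_vec": [0,0,-0.0095]},{"aperture": 0,"xyz": [-0.0043,-0.0008,0],"turn_vec": [0,0,-0.0191]},{"aperture": 0,"xyz": [-0.0065,-0.0011,0],"turn_vec": [0,0,-0.0286]},{"aperture": 0,"xyz": [-0.0087,-0.0014,0],"turn_vec": [0,0,-0.0382]},{"aperture": 0,"xyz": [-0.0109,-0.0016,0],"turn_vec": [0,0,-0.0477]},{"aperture": 0,"xyz": [-0.0132,-0.0017,0],"turn_vec": [0,0,-0.0573]},{"aperture": 0,"xyz": [-0.0153,-0.0018,0],"turn_vec": [0,0,-0.0668]},{"aperture": 0,"xyz": [-0.0176,-0.0018,0],"turn_vec": [0,0,-0.0764]},{"aperture": 0,"xyz": [-0.0198,-0.0017,0],"turn_vec": [0,0,-0.0859]},{"aperture": 0,"xyz": [-0.022,-0.0015,0],"turn_vec": [0,0,-0.0955]}]' | python3 -m handwheel|sed -n '4p;6p'
python3 -c "
from h import *
feel((.604,-.017))"; done
```

```text
tool_pos: [0.5969, 0.0559, 0.0892]
contact_force: [-0.3, 0.2, 0.3]
contact_force: [0.9, 3.3, 1.0]
finger_force: 1.5
t 18.1 z 0.0875 yaw+90 2.227 r 0.073 lever>= 2.209 Fpush 2.75 F [0.91 3.32 1.04] q7 -0.78
contact_force: [-0.2, 3.2, -0.7]
finger_force: 1.5
t 19.1 z 0.0877 yaw+90 2.527 r 0.072 lever>= 2.516 Fpush 2.52 F [-0.21  3.24 -0.74] q7 -0.57
```

To row units: -0.12 rad is -0.0382.

```bash
for i in 1 2; do echo '[{"aperture": 0,"xyz": [-0.0015,-0.0003,0],"turn_vec": [0,0,-0.0064]},{"aperture": 0,"xyz": [-0.003,-0.0006,0],"turn_vec": [0,0,-0.0127]},{"aperture": 0,"xyz": [-0.0043,-0.0008,0],"turn_vec": [0,0,-0.0191]},{"aperture": 0,"xyz": [-0.0058,-0.001,0],"turn_vec": [0,0,-0.0255]},{"aperture": 0,"xyz": [-0.0073,-0.0012,0],"turn_vec": [0,0,-0.0318]},{"aperture": 0,"xyz": [-0.0087,-0.0014,0],"turn_vec": [0,0,-0.0382]}]' | python3 -m handwheel|sed -n '4p;6p'
python3 -c "
from h import *
feel((.604,-.017))"; done
```

```text
contact_force: [0.2, 4.2, 1.0]
finger_force: 1.5
t 19.7 z 0.0877 yaw+90 2.646 r 0.0719 lever>= 2.638 Fpush 3.79 F [0.18 4.21 0.97] q7 -0.49
contact_force: [-1.7, 3.4, 1.2]
finger_force: 1.5
t 20.3 z 0.0877 yaw+90 2.766 r 0.0718 lever>= 2.762 Fpush 2.52 F [-1.7   3.38  1.21] q7 -0.41
```

To row units: -0.3 rad is -0.0955.

```bash
for i in 1 2; do echo '[{"aperture": 0,"xyz": [-0.0022,-0.0004,0],"turn_vec": [0,0,-0.0095]},{"aperture": 0,"xyz": [-0.0043,-0.0008,0],"turn_vec": [0,0,-0.0191]},{"aperture": 0,"xyz": [-0.0065,-0.0011,0],"turn_vec": [0,0,-0.0286]},{"aperture": 0,"xyz": [-0.0087,-0.0014,0],"turn_vec": [0,0,-0.0382]},{"aperture": 0,"xyz": [-0.0109,-0.0016,0],"turn_vec": [0,0,-0.0477]},{"aperture": 0,"xyz": [-0.0132,-0.0017,0],"turn_vec": [0,0,-0.0573]},{"aperture": 0,"xyz": [-0.0153,-0.0018,0],"turn_vec": [0,0,-0.0668]},{"aperture": 0,"xyz": [-0.0176,-0.0018,0],"turn_vec": [0,0,-0.0764]},{"aperture": 0,"xyz": [-0.0198,-0.0017,0],"turn_vec": [0,0,-0.0859]},{"aperture": 0,"xyz": [-0.022,-0.0015,0],"turn_vec": [0,0,-0.0955]}]' | python3 -m handwheel|sed -n '4p;6p'
python3 -c "
from h import *
feel((.604,-.017))"; done
python3 - <<'E'
from h import *
np.set_printoptions(precision=4,suppress=True)
p,d=snapshot("wrist"); fit("wrist",p,d,np.array([.604,-.018]))
p,d=snapshot("top"); fit("top",p,d,np.array([.604,-.018]))
E
```

```text
contact_force: [-2.0, 3.6, 0.6]
finger_force: 1.5
t 21.3 z 0.0877 yaw+90 3.067 r 0.0717 lever>= 3.073 Fpush 3.4 F [-1.97  3.55  0.63] q7 -0.21
contact_force: [-3.8, 4.2, -0.0]
finger_force: 2.3
t 22.3 z 0.0876 yaw+90 3.368 r 0.0721 lever>= -2.908 Fpush 4.98 F [-3.84  4.22 -0.  ] q7 -0.01
wrist n 819 0 len nan z hub 0.11527400587247572 z blade nan axis from tip [nan nan] from hub end [nan nan] th nan
   noz 354 nan nanh.py:30: RuntimeWarning: Mean of empty slice.
  cb=B.mean(0);w,V=np.linalg.eigh(np.cov((B-cb).T)); ab=V[:,1]*np.sign((cb-g)@V[:,1])
  ret = um.true_divide(
  avg = a.mean(axis, **keepdims_kw)
h.py:30: RuntimeWarning: Degrees of freedom <= 0 for slice
  cb=B.mean(0);w,V=np.linalg.eigh(np.cov((B-cb).T)); ab=V[:,1]*np.sign((cb-g)@V[:,1])
  c *= np.true_divide(1, fact)
  c *= np.true_divide(1, fact)
  return _methods._mean(a, axis=axis, dtype=dtype,
  ret = ret.dtype.type(ret / rcount)
Traceback (most recent call last):
  File "h.py", line 31, in fit
    s=(Q-cb)@ab; tip=cb+ab*s.max(); th=np.arctan2(ab[1],ab[0])
                           ~~~~~^^
ValueError: zero-size array to reduction operation maximum which has no identity
```

```bash
python3 - <<'E'
from h import *
p,d=snapshot("wrist"); cv2.imwrite("pics/w5.png",p[:,:,::-1])
p,d=snapshot("side"); q=cv2.resize(p[140:300,220:420],None,fx=2,fy=2,interpolation=cv2.INTER_CUBIC)
t,_=snapshot("top"); t=cv2.resize(t[150:300,270:470],None,fx=2,fy=2,interpolation=cv2.INTER_CUBIC)
w=p[60:360,120:520]
m=np.zeros((600,800,3),np.uint8); m[:300,:400]=w; m[:300,400:]=t; m[300:,:400]=cv2.resize(q,(375,300))[:, :][:, :375] if False else np.pad(q[:300],((0,0),(0,0),(0,0)))[:300,:400]
cv2.imwrite("pics/m5.png",m[:,:,::-1])
s=get_state(); print(s["contact_force"],s["moment"],s["finger_force"],s["tool_pos"])
E
```

```text
[-3.21735176  2.30027998  0.66679015] [0.39952827 0.69917371 0.00126577] 1.46371029317379 [ 0.532349   -0.01814428  0.08763773]
```

View pics/m5.png

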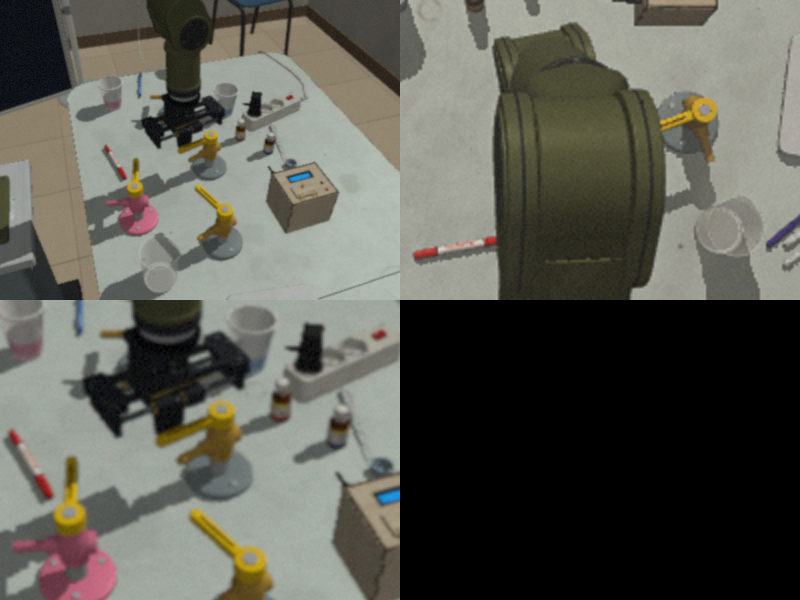

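The side view shows lever 2 nearly over its nozzle, with the fingers just behind the blade and nothing else touched. The finger force has settled back to 1.5 N.

To row units: -0.05 rad is -0.0159.

```bash
echo '[{"aperture": 0,"xyz": [-0.0007,-0.0001,0],"turn_vec": [0,0,-0.0032]},{"aperture": 0,"xyz": [-0.0015,-0.0003,0],"turn_vec": [0,0,-0.0064]},{"aperture": 0,"xyz": [-0.0022,-0.0004,0],"turn_vec": [0,0,-0.0095]},{"aperture": 0,"xyz": [-0.0029,-0.0005,0],"turn_vec": [0,0,-0.0127]},{"aperture": 0,"xyz": [-0.0036,-0.0006,0],"turn_vec": [0,0,-0.0159]}]' | python3 -m handwheel|sed -n '4p;6p'
python3 - <<'E'
from h import *
np.set_printoptions(precision=4,suppress=True)
feel((.604,-.017))
p,d=snapshot("side"); fit("side",p,d,np.array([.604,-.018]))
E
```

```text
contact_force: [-4.9, 3.9, 0.8]
finger_force: 2.3
t 23.05 z 0.0877 yaw+90 3.416 r 0.0717 lever>= -2.861 Fpush 5.05 F [-4.87  3.87  0.81] q7 0.03
side n 47 0 len nan z hub 0.11585080986829371 z blade nan axis from tip [nan nan] from hub end [nan nan] th nan
   noz 72 nan nanh.py:30: RuntimeWarning: Mean of empty slice.
  cb=B.mean(0);w,V=np.linalg.eigh(np.cov((B-cb).T)); ab=V[:,1]*np.sign((cb-g)@V[:,1])
  ret = um.true_divide(
  avg = a.mean(axis, **keepdims_kw)
h.py:30: RuntimeWarning: Degrees of freedom <= 0 for slice
  cb=B.mean(0);w,V=np.linalg.eigh(np.cov((B-cb).T)); ab=V[:,1]*np.sign((cb-g)@V[:,1])
  c *= np.true_divide(1, fact)
  c *= np.true_divide(1, fact)
  return _methods._mean(a, axis=axis, dtype=dtype,
  ret = ret.dtype.type(ret / rcount)
```

```bash
echo '[{"aperture": 0,"xyz": [0.005,0,0]},{"aperture": 0,"xyz": [0.012,0,0]},{"aperture": 0,"xyz": [0.018,0,-0.03]},{"aperture": 0,"xyz": [0.018,0,-0.075]},{"aperture": 0,"xyz": [0.018,0,-0.12]},{"aperture": 0,"xyz": [0.018,0,-0.13]},{"aperture": 0,"xyz": [0.018,0,-0.13]}]' | python3 -m handwheel
python3 - <<'E'
from h import *
np.set_printoptions(precision=4,suppress=True)
p,d=snapshot("wrist"); cv2.imwrite("pics/w6.png",p[:,:,::-1]); fit("wrist",p,d,np.array([.604,-.018]))
E
```

```text
clock: 23.8
tool_pos: [0.5297, -0.0041, 0.2197]
eef_rot: [0.604, 0.797, 0.002, 0.002]
contact_force: [0.2, 0.3, -0.3]
opening: 0.006
finger_force: 0.0
wrist n 425 706 len 0.10672718885794955 z hub 0.11326019662814735 z blade 0.10835279566919995 axis from tip [ 0.6    -0.0162] from hub end [ 0.5969 -0.0172] th -2.842793592799823
   noz 397 3.4731242788746655 0.06711438682311156
```

View pics/w6.png

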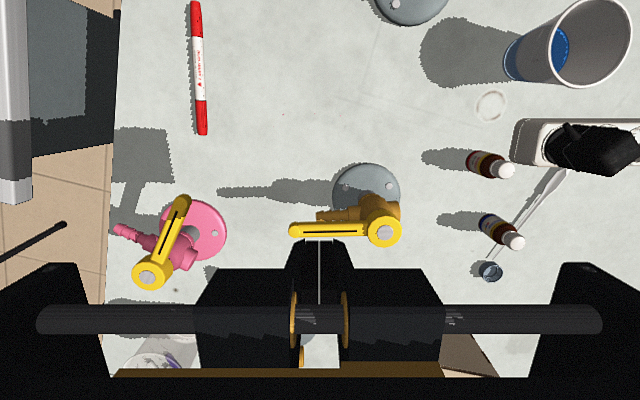

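Lever 2 lies over its nozzle (tip (290,230), hub (383,232), nozzle just visible at (330,215)) at 3.44 rad, with the nozzle at about 3.45. Tap 2 is open, so on to tap 3.

To row units: 1.465 rad is 0.4663.

```bash
echo '[{"aperture": 0,"xyz": [-0.01,-0.001,0],"turn_vec": [0,0,0.0382]},{"aperture": 0,"xyz": [-0.03,-0.004,0],"turn_vec": [0,0,0.0859]},{"aperture": 0,"xyz": [-0.05,-0.007,0],"turn_vec": [0,0,0.1337]},{"aperture": 0,"xyz": [-0.075,-0.01,0],"turn_vec": [0,0,0.1814]},{"aperture": 0,"xyz": [-0.1,-0.013,0],"turn_vec": [0,0,0.2292]},{"aperture": 0,"xyz": [-0.12,-0.016,0],"turn_vec": [0,0,0.2769]},{"aperture": 0,"xyz": [-0.14,-0.019,0],"turn_vec": [0,0,0.3247]},{"aperture": 0,"xyz": [-0.155,-0.021,0],"turn_vec": [0,0,0.3724]},{"aperture": 0,"xyz": [-0.164,-0.022,0],"turn_vec": [0,0,0.4202]},{"aperture": 0,"xyz": [-0.164,-0.022,0],"turn_vec": [0,0,0.4663]}]' | python3 -m handwheel|sed -n 3p
echo '[{"aperture": 0},{"aperture": 0}]' | python3 -m handwheel
python3 - <<'E'
from h import *
np.set_printoptions(precision=4,suppress=True)
feel((.5535,-.245)); p,d=snapshot("wrist"); fit("wrist",p,d,np.array([.5535,-.245]));fit("wrist",p,d,np.array([.603,-.018]))
E
```

```text
eef_rot: [0.983, 0.184, -0.002, 0.001]
clock: 25.05
tool_pos: [0.5501, -0.1675, 0.2161]
eef_rot: [0.982, 0.19, -0.001, -0.0]
contact_force: [-0.9, 0.4, -0.2]
opening: 0.004
finger_force: 0.0
t 25.05 z 0.2161 yaw+90 1.954 r 0.0776 lever>= 1.822 Fpush -0.71 F [-0.94  0.44 -0.17] q7 -0.75
wrist n 751 815 len 0.10761235685064494 z hub 0.11558126510890085 z blade 0.11014444947305727 axis from tip [ 0.555  -0.2449] from hub end [ 0.5541 -0.2426] th 1.9564641203029114
   noz 287 3.387884520680429 0.06908166604437208
wrist n 1161 926 len 0.10738657913609734 z hub 0.1155009043206999 z blade 0.11026611866560793 axis from tip [ 0.6043 -0.0202] from hub end [ 0.6018 -0.021 ] th -2.8602101636978743
   noz 487 3.4721166669706234 0.0674667586056798
```

To row units: -0.03 rad is -0.0095.

```bash
echo '[{"aperture": 0,"xyz": [0,0,0.03]},{"aperture": 0,"xyz": [0,0,0.07]},{"aperture": 0,"xyz": [0,0,0.11]},{"aperture": 0,"xyz": [0,0,0.1285]},{"aperture": 0,"xyz": [0,0,0.1285]},{"aperture": 0,"xyz": [-0.002,0,0.1285]},{"aperture": 0,"xyz": [-0.004,0,0.1285]},{"aperture": 0,"xyz": [-0.007,0,0.1285]}]' | python3 -m handwheel|sed -n '2p;4p'
for i in 1 2; do echo '[{"aperture": 0,"xyz": [-0.0022,-0.0004,0],"turn_vec": [0,0,-0.0095]},{"aperture": 0,"xyz": [-0.0043,-0.0008,0],"turn_vec": [0,0,-0.0191]},{"aperture": 0,"xyz": [-0.0065,-0.0011,0],"turn_vec": [0,0,-0.0286]},{"aperture": 0,"xyz": [-0.0087,-0.0014,0],"turn_vec": [0,0,-0.0382]},{"aperture": 0,"xyz": [-0.0109,-0.0016,0],"turn_vec": [0,0,-0.0477]},{"aperture": 0,"xyz": [-0.0132,-0.0017,0],"turn_vec": [0,0,-0.0573]},{"aperture": 0,"xyz": [-0.0153,-0.0018,0],"turn_vec": [0,0,-0.0668]},{"aperture": 0,"xyz": [-0.0176,-0.0018,0],"turn_vec": [0,0,-0.0764]}]' | python3 -m handwheel|sed -n '4p;6p'
python3 -c "
from h import *
feel((.5545,-.244))"; done
```

```text
tool_pos: [0.5452, -0.1709, 0.0906]
contact_force: [0.1, 0.3, -0.5]
contact_force: [0.1, 1.3, 0.4]
finger_force: 0.5
t 26.7 z 0.0891 yaw+90 2.192 r 0.0741 lever>= 2.169 Fpush 0.83 F [0.12 1.26 0.41] q7 -0.53
contact_force: [-0.2, 1.8, 0.5]
finger_force: 0.5
t 27.5 z 0.0892 yaw+90 2.432 r 0.0735 lever>= 2.411 Fpush 1.19 F [-0.25  1.78  0.5 ] q7 -0.37
```

To row units: -0.12 rad is -0.0382.

```bash
for i in 1 2; do echo '[{"aperture": 0,"xyz": [-0.0015,-0.0003,0],"turn_vec": [0,0,-0.0064]},{"aperture": 0,"xyz": [-0.003,-0.0006,0],"turn_vec": [0,0,-0.0127]},{"aperture": 0,"xyz": [-0.0043,-0.0008,0],"turn_vec": [0,0,-0.0191]},{"aperture": 0,"xyz": [-0.0058,-0.001,0],"turn_vec": [0,0,-0.0255]},{"aperture": 0,"xyz": [-0.0073,-0.0012,0],"turn_vec": [0,0,-0.0318]},{"aperture": 0,"xyz": [-0.0087,-0.0014,0],"turn_vec": [0,0,-0.0382]}]' | python3 -m handwheel|sed -n '4p;6p'
python3 -c "
from h import *
feel((.5545,-.244))"; done
```

```text
contact_force: [-0.5, 0.7, 0.3]
finger_force: 0.5
t 28.1 z 0.0892 yaw+90 2.551 r 0.0733 lever>= 2.531 Fpush 0.3 F [-0.52  0.71  0.25] q7 -0.29
contact_force: [-0.2, 1.6, 0.7]
finger_force: 0.5
t 28.7 z 0.0892 yaw+90 2.671 r 0.0731 lever>= 2.652 Fpush 1.31 F [-0.23  1.59  0.71] q7 -0.21
```

To row units: -0.12 rad is -0.0382.

```bash
for i in 1 2; do echo '[{"aperture": 0,"xyz": [-0.0015,-0.0003,0],"turn_vec": [0,0,-0.0064]},{"aperture": 0,"xyz": [-0.003,-0.0006,0],"turn_vec": [0,0,-0.0127]},{"aperture": 0,"xyz": [-0.0043,-0.0008,0],"turn_vec": [0,0,-0.0191]},{"aperture": 0,"xyz": [-0.0058,-0.001,0],"turn_vec": [0,0,-0.0255]},{"aperture": 0,"xyz": [-0.0073,-0.0012,0],"turn_vec": [0,0,-0.0318]},{"aperture": 0,"xyz": [-0.0087,-0.0014,0],"turn_vec": [0,0,-0.0382]}]' | python3 -m handwheel|sed -n '4p;6p'
python3 -c "
from h import *
feel((.5545,-.244))"; done
```

```text
contact_force: [0.3, 1.0, 0.1]
finger_force: 0.5
t 29.3 z 0.0892 yaw+90 2.791 r 0.0729 lever>= 2.773 Fpush 1.1 F [0.33 1.05 0.07] q7 -0.13
contact_force: [-0.9, 1.5, 0.2]
finger_force: 0.5
t 29.9 z 0.0892 yaw+90 2.911 r 0.0728 lever>= 2.895 Fpush 1.26 F [-0.93  1.52  0.18] q7 -0.05
```

To row units: -0.24 rad is -0.0764.

```bash
for i in 1 2; do echo '[{"aperture": 0,"xyz": [-0.0022,-0.0004,0],"turn_vec": [0,0,-0.0095]},{"aperture": 0,"xyz": [-0.0043,-0.0008,0],"turn_vec": [0,0,-0.0191]},{"aperture": 0,"xyz": [-0.0065,-0.0011,0],"turn_vec": [0,0,-0.0286]},{"aperture": 0,"xyz": [-0.0087,-0.0014,0],"turn_vec": [0,0,-0.0382]},{"aperture": 0,"xyz": [-0.0109,-0.0016,0],"turn_vec": [0,0,-0.0477]},{"aperture": 0,"xyz": [-0.0132,-0.0017,0],"turn_vec": [0,0,-0.0573]},{"aperture": 0,"xyz": [-0.0153,-0.0018,0],"turn_vec": [0,0,-0.0668]},{"aperture": 0,"xyz": [-0.0176,-0.0018,0],"turn_vec": [0,0,-0.0764]}]' | python3 -m handwheel|sed -n '4p;6p'
python3 -c "
from h import *
feel((.5545,-.244))"; done
```

```text
contact_force: [-0.5, 0.8, -0.3]
finger_force: 0.5
t 30.7 z 0.0892 yaw+90 3.152 r 0.0725 lever>= 3.14 Fpush 0.77 F [-0.53  0.77 -0.33] q7 0.12
contact_force: [-0.9, 1.5, 0.3]
finger_force: 0.8
t 31.5 z 0.0892 yaw+90 3.392 r 0.0725 lever>= -2.9 Fpush 1.71 F [-0.86  1.55  0.31] q7 0.3
```

Lever 3 is at about 3.385 rad. I'll push about 0.03 more, then retreat and look.

To row units: -0.03 rad is -0.0095.

```bash
echo '[{"aperture": 0,"xyz": [-0.0007,-0.0001,0],"turn_vec": [0,0,-0.0032]},{"aperture": 0,"xyz": [-0.0015,-0.0003,0],"turn_vec": [0,0,-0.0064]},{"aperture": 0,"xyz": [-0.0022,-0.0004,0],"turn_vec": [0,0,-0.0095]},{"aperture": 0,"xyz": [-0.0022,-0.0004,0],"turn_vec": [0,0,-0.0095]},{"aperture": 0,"xyz": [0.005,-0.0004,0],"turn_vec": [0,0,-0.0095]},{"aperture": 0,"xyz": [0.015,-0.0004,0],"turn_vec": [0,0,-0.0095]},{"aperture": 0,"xyz": [0.018,-0.0004,-0.04],"turn_vec": [0,0,-0.0095]},{"aperture": 0,"xyz": [0.018,-0.0004,-0.09],"turn_vec": [0,0,-0.0095]},{"aperture": 0,"xyz": [0.018,-0.0004,-0.13],"turn_vec": [0,0,-0.0095]},{"aperture": 0,"xyz": [0.018,-0.0004,-0.13],"turn_vec": [0,0,-0.0095]}]' | python3 -m handwheel
echo '[{"aperture": 0},{"aperture": 0}]' | python3 -m handwheel|sed -n 4p
python3 - <<'E'
from h import *
np.set_printoptions(precision=4,suppress=True)
p,d=snapshot("wrist"); cv2.imwrite("pics/w7.png",p[:,:,::-1]); fit("wrist",p,d,np.array([.5545,-.244]));
try: fit("wrist",p,d,np.array([.603,-.018]))
except Exception: print("no")
E
```

```text
clock: 32.5
tool_pos: [0.4811, -0.228, 0.2243]
eef_rot: [0.602, 0.798, 0.002, 0.005]
contact_force: [0.3, -0.6, -1.0]
opening: 0.009
finger_force: 0.0
contact_force: [0.7, -0.4, 0.1]
wrist n 661 684 len 0.1065388760812064 z hub 0.1149252586517853 z blade 0.10981960907459418 axis from tip [ 0.5526 -0.2427] from hub end [ 0.5493 -0.2437] th -2.8516134373543065
   noz 403 3.428970142877962 0.06721111122875685
wrist n 213 0 len nan z hub 0.11470304936219215 z blade nan axis from tip [nan nan] from hub end [nan nan] th nan
   noz 778 nan nanh.py:30: RuntimeWarning: Mean of empty slice.
  cb=B.mean(0);w,V=np.linalg.eigh(np.cov((B-cb).T)); ab=V[:,1]*np.sign((cb-g)@V[:,1])
  ret = um.true_divide(
  avg = a.mean(axis, **keepdims_kw)
h.py:30: RuntimeWarning: Degrees of freedom <= 0 for slice
  cb=B.mean(0);w,V=np.linalg.eigh(np.cov((B-cb).T)); ab=V[:,1]*np.sign((cb-g)@V[:,1])
  c *= np.true_divide(1, fact)
  c *= np.true_divide(1, fact)
  return _methods._mean(a, axis=axis, dtype=dtype,
  ret = ret.dtype.type(ret / rcount)
```

View pics/w7.png

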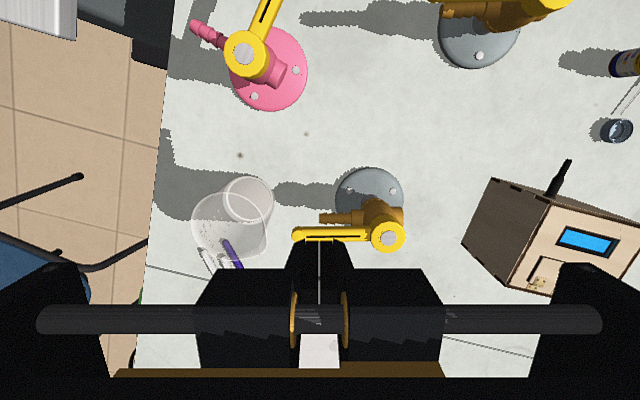

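Lever 3 lies over its nozzle (tip (295,234), hub (388,238), nozzle end (322,217)) at 3.43 rad, with the nozzle at 3.43 by the wrist view. The beaker is undisturbed and the tool is clear.

```bash
python3 -c "
from plant import *
print(finish_job())"
```

```text
the job is handed in; nothing more can be done
None
```

The job is handed in: tap 1 came up against its stop at about 0.97 rad, so I leaned on it to about 5 N and swung it back to shut. Taps 2 (stiff, about 3 N) and 3 (light, about 1 N) turned all the way and are open with their levers over the nozzles, and nothing else was touched as far as the pictures show.

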